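Pull out the under-sink pedal bin and hold its lid open

TASK

The pedal bin stands on a sliding carriage, tucked under the drain pipe: first slide the carriage along its rails fully out to the rubber end stops, with the bin's lid still shut. Then press the bin's pedal down with the fingers until the lid stands about 60 degrees open, never letting it swing up against the drain pipe (which it meets at nearly 80 degrees), and finish while still holding the pedal there, without letting go. Leave the loose brush, bottle, strainer and pail around it alone.

Things in the scene. Friction and masses are not known exactly. Their poses are not given: they have to be found in the camera images.
- rail: Fixed pair of steel rails, 470 mm long, on the cupboard base, black rubber end stops (34 mm high) at the -x end. Origin on the work surface under the bin's centre when the carriage is fully in. The carriage slides out along this body's -x axis (roughly world -y, the robot's right; yaw varies); its y axis points across the rails to the handle side, nearer the robot; z up.
- carriage (a joint): Travel in m along the rail's -x: 0 fully in, 0.14 at the end stops; starts at 0 to 0.05. Aluminium tray 290 x 235 mm, top 30 mm above the work surface, with the white bin (172 mm diameter, rim at 240, lid top at 258 mm) fixed on it and a bow handle. Slides with about 4 N and stays where it is left.
- handle_mid (a point): Middle of the level bar of the carriage's steel bow handle: round bar 12 mm thick, 76 mm long along the rail's y axis, 95 mm above the work surface and 65 mm above the tray, a leg at each end. In the rail's frame at x = -0.155 m minus the carriage travel, y = +0.10 m. Nearest bin wall about 95 mm away.
- pedal: White plastic pedal lever sticking out of the bin's front. Origin on its hinge inside the bin, 90 mm above the work surface. At rest level, pointing along its own -x (the rail's -x); pressed, it tips down about its y axis, at most 0.465 rad. Sprung: at the pad's middle about 5 N starts it, 9 N holds the lid at 60 degrees, 11 N bottoms it; springs back if let go.
- pad_top (a point): Middle of the top face of the pedal's pad, 52 x 64 mm (along x, across y), 100 mm from the pedal's hinge, 45 mm clear of the bin's wall at its near edge. At rest 95 mm above the work surface; pressed down 34 mm the lid stands at 60 degrees, 45 mm is the bottom (80 degrees). In the rail's frame at x = -0.155 m minus the carriage travel, y = 0. Free above and in front.
- lid (a joint): Opening angle in rad of the bin's round white lid (176 mm across), hinged at the rim on the side away from the pedal: 0 shut, 1.05 is 60 degrees, 1.395 the most the pedal can give. It opens by 3 times the pedal's angle and falls shut as the pedal comes up.
- pipe_mid (a point): On the axis of the level part of the fixed grey drain pipe (40 mm diameter), 360 mm above the work surface; this part runs along the rail's y axis from y = -0.115 to +0.07 m at x = -0.04 m, its upright at y = -0.115 m. The point is at y = 0. It passes over the bin when the carriage is in, and stands just behind the open lid when it is out.
- brush: Loose floor brush lying bristles down to the robot's right of the rails, wooden back 240 x 60 mm, 55 mm high; origin under its middle, x along its length. To be left alone.
- bottle: Loose capped purple plastic bottle standing by the back panel at the robot's left, 66 mm diameter, 190 mm high; origin under its middle. To be left alone.
- strainer: Loose black silicone sink strainer, 88 mm diameter, 20 mm high with a 14 mm knob reaching 40 mm; origin under its middle. To be left alone.
- pail: Loose galvanised steel pail, 110 mm across its mouth, 110 mm high; origin under its middle. To be left alone.

How it is judged:
By the outcome, as a careful person would: the job done as asked, in the order asked, and still so for the second after the job is handed in, while the arm keeps its last pose, push and grip.
It also fails if it takes over 48 s, if anything falls off the work surface, if the arm or the gripper's body presses on something with over 40 N, if the wrist force passes 120 N, or if a joint passes its speed limit or range.

ROBOT

A 6-joint arm with a two-finger parallel gripper is mounted at the origin on the work surface. World frame = base frame: x ahead of the robot, y to its left, z up, the work surface at z = 0. Lengths are in m, angles in rad, forces in N, time in s.
With the tool pointing down it reaches from about 0.325 to 0.9 m from the base axis. Payload 3.5 kg.
Tool frame: the origin (TCP) lies at the very end of the fingers, on their centre line; the grasp point (between the pads) lies 19 mm behind it (r.grasp_offset is the distance from the TCP to the grasp point, in m); z points along the fingers, y is the line along which they close (so a half turn about z gives the same grasp; the last joint's range is limited). The gripper opens to 85 mm and grips with 20 to 120 N. Pads are 22 mm wide; open, the fingers measure 114 mm over their backs; the gripper's body (76 mm by 85 mm) begins 54 mm behind the grasp point. The pads swing forward as they close: fully open they stand 13 mm farther back than shut.
Start: joints at [-1.398, 0.276, -0.026, 1.268, 0, 1.467], TCP at [0.17, -0.601, 0.231] pointing down, gripper open.
Joint ranges: [-3.12, 3.12], [-0.85, 1.88], [-1.08, 1.24], [-1.95, 2.15], [-1.57, 1.53], [-3.14, 3.14]. Speed limits (rad/s): [2.57, 2.57, 3.14, 3.14, 3.14, 3.14].

INTERFACE

Orientations are given as a unit quaternion [w, x, y, z].
In Python, from rig import r gives the robot as it stands.
- The arm moves only by the tool send_rows, never from a script. Its argument "targets" is a list that holds one entry, the list of rows, each a list of 5 numbers: the closure, from -1 (fully open) to 1 (shut), then the shift along the tool's x, y, z in mm, then the turn about the tool's z in degrees. In form: [[[grip, x, y, z, twist], ...]]. A call has 1 to 12 rows; each row shifts and turns the commanded pose from where the row before left it, along the tool's axes as they then stand; what a row does not reach is not made up. A row lasts 1/10 s, in which the tool goes at most 50 mm and 8.59 degrees, less where a joint would pass 70% of its speed; a pose out of reach is approached as far as the arm can. A call is refused whole if a number of a shift passes 50 or a number of a turn 8.59, either way. A call with a gripper value outside its range is refused whole. The fingers move at their own pace and stop on an object; "grip_force" is the grip in N (left out, the last holds). Time passes only in rows, so rows that do not move let the fingers close. It gives the time, the measured TCP pose, the force, the opening and the grip force at its end, in the units of the state.
- r.get_obs(): the state, without advancing time (a new reading comes with each control period).
- r.grab_frame(name): name is "scene" or "top" or "wrist"; returns a dict with "frame" (480x640x3 uint8, red, green, blue), "mtx" (3x3 intrinsics, pixels), "view" (4x4, takes a point from world to camera coordinates). Camera axes: x right, y down, z forward; pixel columns grow to the right and rows downward; lengths in m; the calibration is good to about 2 mm. A picture is of the moment at which its call begins. There is no depth.
- r.job_done(): hands the job in; it is judged then, once.
Trained networks look in a picture, given as the dict that the camera call returned (one of the last four; its "shot" number tells which), for a name from the list of things; names that differ only in an ending like _2 or _b are one class to them, and where a whole thing is asked for, a point or a joint stands for the part that bears it (a point fixed in the world has none). Each returns a list of dicts, best first, with "p" (0 to 1); they miss things now and then, are a little off and sometimes report something else, mostly with a low value. They report only what shows in the picture. A call takes as long as a camera call.
- r.cut_out(picture, label): "pixels" (480x640 bool, what is visible of it) and "uv" ([column, row] in pixels, amid what is visible of it).
The state is a dict: "clock": time; "joints": joint angles; "qd": joint speeds; "joint_torque": joint torques, N m; "eef_pos": TCP position; "tool_rot": TCP orientation; "wrist_force": force on the tool from outside, world axes, zero at the start; "torque": the same for the moment, N m; "grip_width": finger opening in m; "gripper_force": force on a finger pad.
Only numpy, scipy, OpenCV 4.12 (cv2) and the standard library are available. Lean on these libraries where they do the work, as an engineer would, in place of code of your own. Each camera call takes 0.05 s, during which the arm holds its last target. There are 200 camera calls.

## Working session

There is one attempt and no reset: what is moved stays moved. The work goes in short steps, Python scripts to look and compute and a tool call to move; the robot and the scene stay as the last step left them, time stands still between calls to the robot, and variables do not carry over. Pictures are saved under pics/ and viewed, at most 10 in all, crops included, and the job is handed in when it is done.

Besides the shell and the picture viewer there is one more tool, called after "Request:" as name(argument=value, ...), one argument or row to a line, values as JSON. send_rows: Moves the arm, as the interface text tells. Its arguments: {"type":"object","properties":{"targets":{"type":"array"},"grip_force":{"type":"number"}},"required":["targets"]}

```bash
mkdir -p pics; ls
python3 - <<'E'
from rig import r
import cv2,numpy as np
o=r.get_obs();print({k:np.round(v,3) for k,v in o.items()})
ims=[]
for n in("scene","top"):
    f=r.grab_frame(n);ims.append(f)
    cv2.imwrite(f"pics/{n}0.png",f["frame"][...,::-1])
    print(n,f["mtx"].round(1).tolist(),f["view"].round(3).tolist())
    for l in("handle_mid","pad_top","pedal","rail","carriage","lid","pipe_mid","brush","strainer","pail","bottle"):
        try:
            d=r.cut_out(f,l);print(l,[(round(x["p"],2),np.round(x["uv"]).tolist(),int(x["pixels"].sum())) for x in d[:2]])
        except Exception as e: print(l,e)
E
```

```text
pics
{'clock': np.float64(0.0), 'joints': array([-1.398,  0.277, -0.028,  1.268, -0.   ,  1.467]), 'qd': array([ 0.   ,  0.001, -0.   ,  0.001,  0.001,  0.002]), 'joint_torque': array([ 0.0000e+00, -4.4551e+01,  2.9520e+01,  1.7000e-02,  0.0000e+00,
       -0.0000e+00]), 'eef_pos': array([ 0.17 , -0.601,  0.23 ]), 'tool_rot': array([-0.001,  0.991,  0.137, -0.   ]), 'wrist_force': array([-0.132, -0.462,  0.068]), 'torque': array([0.019, 0.004, 0.003]), 'gripper_force': np.float64(0.0), 'grip_width': np.float64(0.085)}
scene [[532.9, 0.0, 320.7], [0.0, 532.9, 238.0], [0.0, 0.0, 1.0]] [[0.619, -0.786, -0.007, -0.285], [-0.753, -0.59, -0.292, 0.497], [0.225, 0.186, -0.956, 1.309], [0.0, 0.0, 0.0, 1.0]]
handle_mid [(0.85, [306.0, 208.0], 10412), (0.22, [344.0, 213.0], 695)]
pad_top [(0.69, [344.0, 212.0], 753)]
pedal [(0.92, [343.0, 214.0], 727)]
rail []
carriage [(0.68, [306.0, 208.0], 10450)]
lid [(0.75, [297.0, 172.0], 2900), (0.43, [342.0, 212.0], 696)]
pipe_mid [(0.74, [313.0, 202.0], 13787)]
brush [(0.65, [473.0, 341.0], 2343)]
strainer []
pail [(0.83, [217.0, 132.0], 1618)]
bottle [(0.6, [186.0, 158.0], 978)]
top [[564.0, 0.0, 321.0], [0.0, 564.0, 244.5], [0.0, 0.0, 1.0]] [[-0.017, -1.0, -0.012, 0.083], [-0.996, 0.018, -0.085, 0.564], [0.086, 0.011, -0.996, 1.492], [0.0, 0.0, 0.0, 1.0]]
handle_mid [(0.92, [283.0, 227.0], 9190)]
pad_top [(0.79, [320.0, 208.0], 713), (0.37, [151.0, 308.0], 867)]
pedal [(0.72, [321.0, 213.0], 705)]
rail [(0.87, [280.0, 218.0], 12772)]
carriage [(0.66, [287.0, 228.0], 9180)]
lid [(0.69, [252.0, 215.0], 3210), (0.27, [276.0, 219.0], 12627)]
pipe_mid [(0.92, [280.0, 218.0], 12510), (0.74, [254.0, 214.0], 3348)]
brush [(0.64, [491.0, 232.0], 2200)]
strainer [(0.91, [151.0, 307.0], 849)]
pail [(0.66, [158.0, 219.0], 1588)]
bottle [(0.88, [150.0, 263.0], 849)]
```

View pics/top0.png

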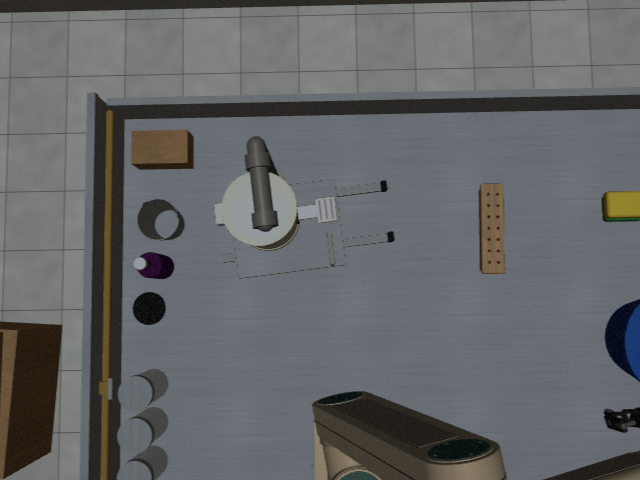

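View pics/scene0.png

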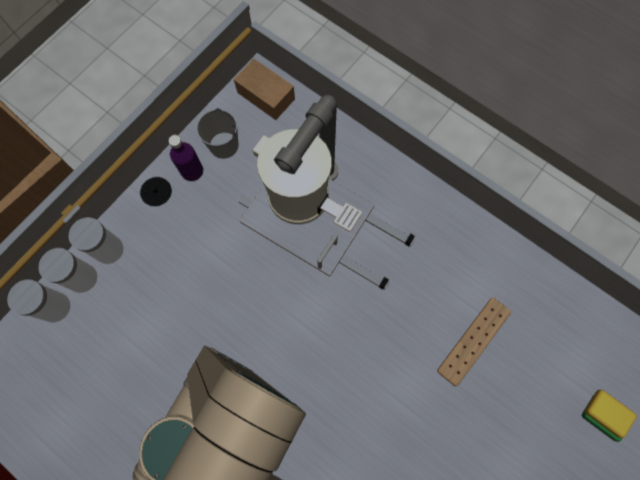

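The top view shows the pad at about (326,208), the handle bar from (329,235) to (333,265), and the stops at (384,186) and (390,237). In the scene view the pad is at (348,215) and the bar runs from (336,240) to (321,265). The bin is shut under the pipe.

```bash
cat > h.py <<'E'
from rig import r
import numpy as np
def bp(f,uv,z):
    R=f["view"][:3,:3];t=f["view"][:3,3];c=-R.T@t
    d=R.T@np.linalg.inv(f["mtx"])@np.array([*uv,1.]);return c+d*(z-c[2])/d[2]
def proj(f,p):
    q=f["mtx"]@(f["view"][:3,:3]@np.asarray(p)+f["view"][:3,3]);return q[:2]/q[2]
E
python3 - <<'E'
from h import *
import cv2
for n,P in(("scene",dict(pad=(348,215,.095),h1=(336,239,.095),h2=(321,264,.095),s1=(410,238,.034),s2=(384,282,.034))),("top",dict(pad=(326,208,.095),h1=(329,234,.095),h2=(333,265,.095),s1=(384,185,.034),s2=(391,236,.034)))):
    f=r.grab_frame(n)
    W={k:bp(f,v[:2],v[2]) for k,v in P.items()}
    print(n,{k:v[:2].round(4).tolist() for k,v in W.items()})
    d=W["s2"]-W["s1"]; print("yaw of rail x",np.degrees(np.arctan2(d[1],d[0]))-90, np.linalg.norm(d))
    c=cv2.resize(f["frame"][150:310,200:420] if n=="top" else f["frame"][100:300,220:440],None,fx=3,fy=3,interpolation=cv2.INTER_CUBIC) 
    cv2.imwrite(f"pics/{n}c.png",c[...,::-1])
E
```

```text
scene {'pad': [0.6538, 0.0614], 'h1': [0.5834, 0.0462], 'h2': [0.5083, 0.0356], 's1': [0.7228, -0.0971], 's2': [0.5834, -0.1134]}
yaw of rail x -263.33346710033254 0.14030779670241095
top {'pad': [0.6538, 0.0575], 'h1': [0.5863, 0.051], 'h2': [0.5065, 0.0422], 's1': [0.7225, -0.0997], 's2': [0.5842, -0.1147]}
yaw of rail x -263.8170458587569 0.13909434278022503
```

View pics/topc.png

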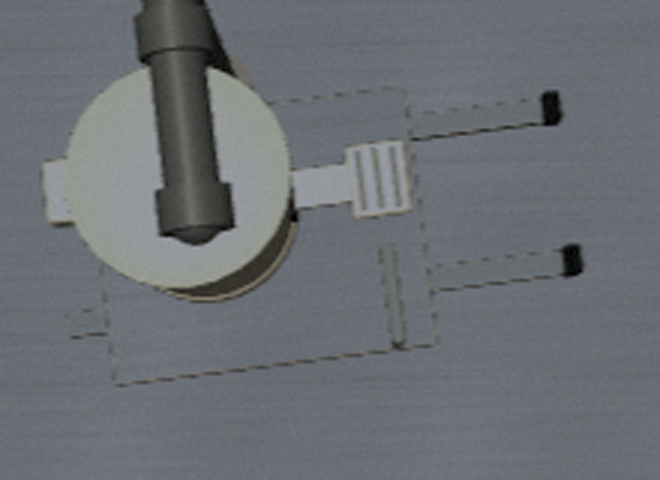

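View pics/scenec.png

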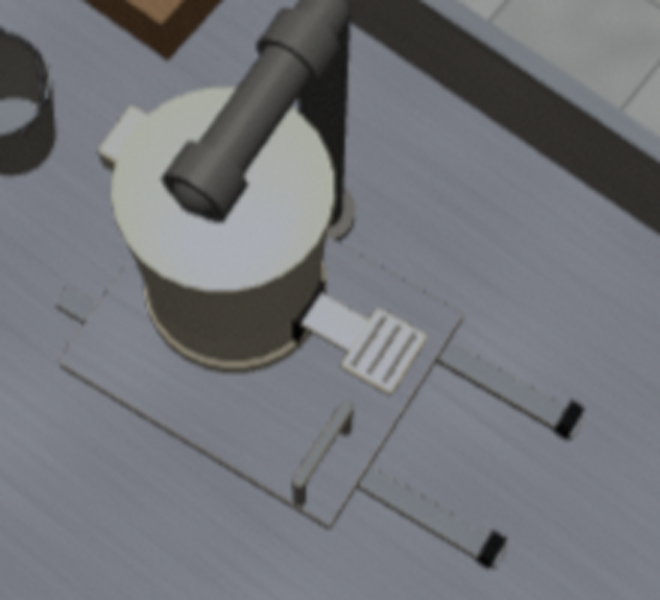

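```bash
cat >> h.py <<'E'
from scipy.spatial.transform import Rotation as Ro
def delta(xyz,yaw=None):
    o=r.get_obs();q=o["tool_rot"];R=Ro.from_quat([q[1],q[2],q[3],q[0]]).as_matrix()
    print("tcp",o["eef_pos"].round(4),"tool-shift mm",(R.T@(np.array(xyz)-o["eef_pos"])*1e3).round(1),"xdir deg",np.degrees(np.arctan2(R[1,0],R[0,0])).round(2),"ydir",np.degrees(np.arctan2(R[1,1],R[0,1])).round(2))
E
python3 - <<'E'
from h import *
from scipy.optimize import least_squares
O={"scene":[("pad",348.3,216.7),("h",327.2,248.9),("s1",410,238),("s2",384,282)],"top":[("pad",326,210),("h",330.5,248.7),("s1",384,185.5),("s2",390.5,236.5)]}
F={n:r.grab_frame(n) for n in O}
def P(v):
    x,y,a,s=v;ex=np.array([np.cos(a),np.sin(a)]);ey=np.array([-ex[1],ex[0]])
    p=lambda X,Y,z:np.r_[np.array([x,y])+X*ex+Y*ey,z]
    return {"pad":p(0,0,.095),"h":p(0,.1,.095),"s1":p(-s,-.07,.034),"s2":p(-s,.07,.034)}
def res(v):
    W=P(v);return np.concatenate([proj(F[n],W[k])-(u,w) for n in O for k,u,w in O[n]])
s=least_squares(res,[.654,.06,np.radians(96.5),.17]);print(s.x.round(4),np.degrees(s.x[2]),s.fun.round(1));W=P(s.x);print(W)
delta([*W["h"][:2],.2])
E
```

```text
[0.6467 0.0552 1.6234 0.1612] 93.01136756085347 [-0.1  1.8 -1.2  0.1  2.   0.5 -0.8 -1.4  0.9  0.7 -0.8  0.6  0.9 -1.4
 -1.5 -0.8]
{'pad': array([0.64665017, 0.05516686, 0.095     ]), 'h': array([0.54678825, 0.04991346, 0.095     ]), 's1': array([ 0.72502057, -0.10210601,  0.034     ]), 's2': array([ 0.58521389, -0.10946078,  0.034     ])}
tcp [ 0.1702 -0.6014  0.2313] tool-shift mm [ 539.7 -524.1   31.3] xdir deg 15.8 ydir -74.2
```

Run:
```python
from h import *
from scipy.optimize import least_squares
O={"scene":[("pad",348.3,216.7),("h",327.2,248.9),("s1",410,238),("s2",384,282)],"top":[("pad",326,210),("h",330.5,248.7),("s1",384,185.5),("s2",390.5,236.5)]}
F={n:r.grab_frame(n) for n in O}
def P(v):
    x,y,a,s,o=v;ex=np.array([np.cos(a),np.sin(a)]);ey=np.array([-ex[1],ex[0]])
    p=lambda X,Y,z:np.r_[np.array([x,y])+X*ex+Y*ey,z]
    return {"pad":p(0,0,.095),"h":p(0,.1,.095),"s1":p(-s,-.07+o,.034),"s2":p(-s,.07+o,.034)}
def res(v):
    W=P(v);return np.concatenate([proj(F[n],W[k])-(u,w) for n in O for k,u,w in O[n]])
s=least_squares(res,[.654,.06,np.radians(96.5),.17,0]);print(s.x.round(4),np.degrees(s.x[2]),s.fun.round(1));W=P(s.x);print(W)
delta([*W["h"][:2],.2])
```

```text
[0.6488 0.058  1.6752 0.1633 0.0134] 95.98022038842402 [-0.4  0.5  0.1 -0.1  0.3  0.5 -0.2  0.1 -0.2 -0.1  0.1 -0.4 -0.4 -0.4
 -0.1 -0. ]
{'pad': array([0.64882076, 0.05795136, 0.095     ]), 'h': array([0.54936497, 0.04753284, 0.095     ]), 's1': array([ 0.72217305, -0.0985763 ,  0.034     ]), 's2': array([ 0.58293494, -0.11316222,  0.034     ])}
tcp [ 0.1702 -0.6014  0.2313] tool-shift mm [ 541.6 -521.1   31.3] xdir deg 15.8 ydir -74.2
```

Request:
send_rows(
  targets=[
    [[-1, 30, -29, 0, 0], [-1, 34, -33, 0, 0], [-1, 34, -33, 0, 0], [-1, 34, -33, 0, 0], [-1, 34, -33, 0, 0], [-1, 34, -33, 0, 0], [-1, 34, -33, 0, 0], [-1, 34, -33, 0, 0], [-1, 34, -33, 0, 0], [-1, 34, -33, 0, 0], [-1, 34, -33, 0, 5], [-1, 34, -33, 0, 4.8]],
  ],
)

```text
clock: 2.7
eef_pos: [0.4561, -0.1144, 0.2317]
tool_rot: [0.0, 0.999, 0.051, 0.0]
wrist_force: [0.3, -0.1, 0.3]
grip_width: 0.0854
gripper_force: 0.0
```

Run:
```python
from h import *
delta([.5494,.0475,.2])
```

```text
tcp [ 0.4561 -0.1144  0.2317] tool-shift mm [ 109.2 -151.7   31.7] xdir deg 5.81 ydir -84.19
```

Request:
send_rows(
  targets=[
    [[-1, 27, -37, 8, 0], [-1, 27, -37, 8, 0], [-1, 27, -37, 8, 0], [-1, 25, -35, 8, 0], [-1, 0, 0, 0, 0]],
  ],
)

```text
clock: 3.2
eef_pos: [0.5472, 0.0438, 0.1982]
tool_rot: [-0.001, 0.998, 0.055, -0.0]
wrist_force: [-0.1, -0.9, -0.7]
grip_width: 0.0852
gripper_force: 0.0
```

Run:
```python
from h import *
import cv2
delta([.5494,.0475,.076])
f=r.grab_frame("wrist");cv2.imwrite("pics/w1.png",f["frame"][...,::-1])
a=np.radians(96)
for s in(-.038,0,.038): print(proj(f,[.5494-np.sin(a)*s,.0475+np.cos(a)*s,.095]).round(1))
```

```text
tcp [0.5472 0.0438 0.1982] tool-shift mm [  2.5  -3.2 122.2] xdir deg 6.33 ydir -83.67
[314.8 185.4]
[314.8 236. ]
[314.8 282.4]
```

View pics/w1.png

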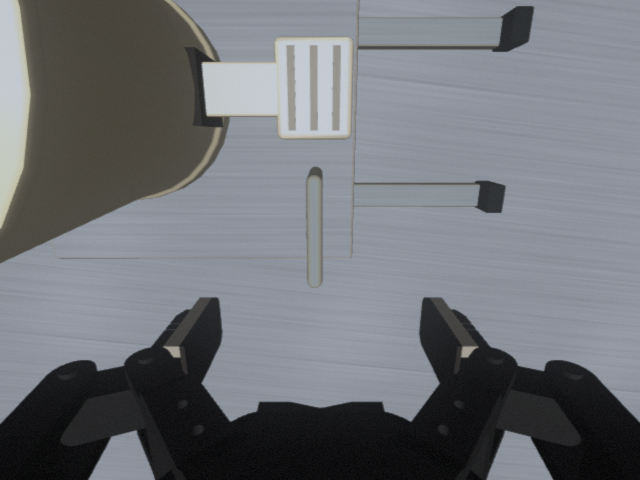

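The bar runs vertically in the wrist view at column 314, rows 170 to 285. This agrees with the prediction, and the bar is parallel to the pads and between them. I'll descend and grasp.

Request:
send_rows(
  targets=[
    [[-1, 2, -1, 30, 0], [-1, 2, -1, 40, 0], [-1, 1, -1, 35, 0], [-1, 0, 0, 17, 0], [0, 0, 0, 0, 0], [1, 0, 0, 0, 0], [1, 0, 0, 0, 0], [1, 0, 0, 0, 0], [1, 0, 0, 0, 0], [1, 0, 0, 0, 0]],
  ],
  grip_force=40,
)

```text
clock: 4.25
eef_pos: [0.5518, 0.0442, 0.0792]
tool_rot: [-0.001, 0.999, 0.053, 0.002]
wrist_force: [-1.0, 2.2, 6.4]
grip_width: 0.01
gripper_force: 39.0
```

Request:
send_rows(
  targets=[
    [[1, 0, 5, 0, 0], [1, 0, 12, 0, 0], [1, 0, 15, 0, 0], [1, 0, 15, 0, 0], [1, 0, 15, 0, 0], [1, 0, 12, 0, 0], [1, 0, 8, 0, 0], [1, 0, 4, 0, 0], [1, 0, 0, 0, 0]],
  ],
)

```text
clock: 5.15
eef_pos: [0.5614, -0.0425, 0.0792]
tool_rot: [0.0, 0.999, 0.052, 0.002]
wrist_force: [0.8, 1.4, 5.2]
grip_width: 0.0106
gripper_force: 39.3
```

Run:
```python
from h import *
import cv2
f=r.grab_frame("top");c=cv2.resize(f["frame"][150:310,200:420],None,fx=3,fy=3,interpolation=cv2.INTER_CUBIC);cv2.imwrite("pics/t2.png",c[...,::-1])
delta([.5494,.0475,.076])
```

```text
tcp [ 0.5614 -0.0426  0.0792] tool-shift mm [ -2.5 -90.8   3.1] xdir deg 6.0 ydir -84.0
```

View pics/t2.png

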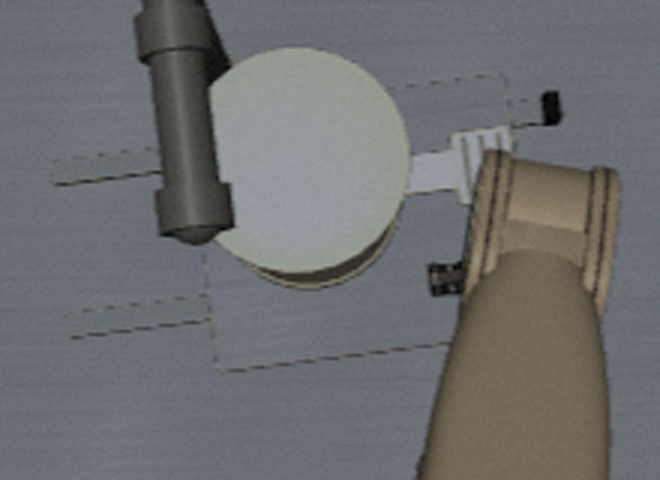

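The carriage moved about 87 mm. The tray edge at column 510 still has about 28 mm to the stop face at column 543, and the lid is shut.

Request:
send_rows(
  targets=[
    [[1, 0, 5, 0, 0], [1, 0, 7, 0, 0], [1, 0, 6, 0, 0], [1, 0, 4, 0, 0], [1, 0, 3, 0, 0], [1, 0, 2, 0, 0]],
  ],
)

```text
clock: 5.8
eef_pos: [0.5642, -0.0682, 0.0792]
tool_rot: [-0.001, 0.999, 0.053, 0.002]
wrist_force: [1.4, 4.0, 6.1]
grip_width: 0.0105
gripper_force: 39.5
```

Request:
send_rows(
  targets=[
    [[1, 0, 2, 0, 0], [1, 0, 2, 0, 0]],
  ],
)

```text
clock: 6.0
eef_pos: [0.5645, -0.0712, 0.0792]
tool_rot: [-0.002, 0.999, 0.053, 0.002]
wrist_force: [-0.0, 9.5, 7.8]
grip_width: 0.0102
gripper_force: 39.7
```

Request:
send_rows(
  targets=[
    [[1, 0, 2, 0, 0], [1, 0, 2, 0, 0]],
  ],
)

```text
clock: 6.2
eef_pos: [0.5645, -0.0712, 0.0791]
tool_rot: [-0.007, 0.999, 0.054, 0.002]
wrist_force: [-0.1, 19.1, 10.0]
grip_width: 0.0101
gripper_force: 40.2
```

The position has stopped while the force climbs to 19 N, so the carriage is at the stops. I'll relax, release, rise and look.

Request:
send_rows(
  targets=[
    [[1, 0, -3, 0, 0], [-0.4, 0, 0, 0, 0], [-0.4, 0, 0, 0, 0], [-0.4, 0, 0, 0, 0], [-0.4, 0, 0, -15, 0], [-0.4, 0, 0, -35, 0], [-0.4, 0, 0, -40, 0], [-0.4, 0, 0, -20, 0], [1, 0, 0, 0, 0], [1, 0, 0, 0, 0]],
  ],
)

```text
clock: 7.2
eef_pos: [0.5626, -0.0743, 0.187]
tool_rot: [0.0, 0.999, 0.052, -0.0]
wrist_force: [-0.3, 0.3, -0.8]
grip_width: 0.0312
gripper_force: 0.0
```

Run:
```python
from h import *
import cv2
f=r.grab_frame("wrist");cv2.imwrite("pics/w3.png",f["frame"][...,::-1])
# pad: previous pad + travel along -84deg, from handle grasp motion ~0.116
o=r.get_obs();print(o["eef_pos"],o["grip_width"])
for l in("pad_top","pedal"):
    for d in r.cut_out(f,l)[:2]:
        ys,xs=np.nonzero(d["pixels"]);print(l,d["p"],d["uv"],xs.min(),xs.max(),ys.min(),ys.max(),bp(f,d["uv"],.095))
d=np.array([np.cos(np.radians(-84)),np.sin(np.radians(-84))])
p=np.array([.6488,.0580])+.116*d;print(p,proj(f,[*p,.095]))
```

```text
[ 0.56184389 -0.07405413  0.18596113] 0.024100203931534534
pad_top 0.74 [185.5, 132.0] 0 384 0 296 [0.63028013 0.02095939 0.095     ]
pad_top 0.7 [295.1, 86.8] 198 356 36 142 [ 0.66503043 -0.04845235  0.095     ]
pedal 0.88 [295.8, 86.7] 198 356 36 142 [ 0.66513471 -0.04888897  0.095     ]
[ 0.6609253  -0.05736454] [308.48604512  95.32486619]
```

View pics/w3.png

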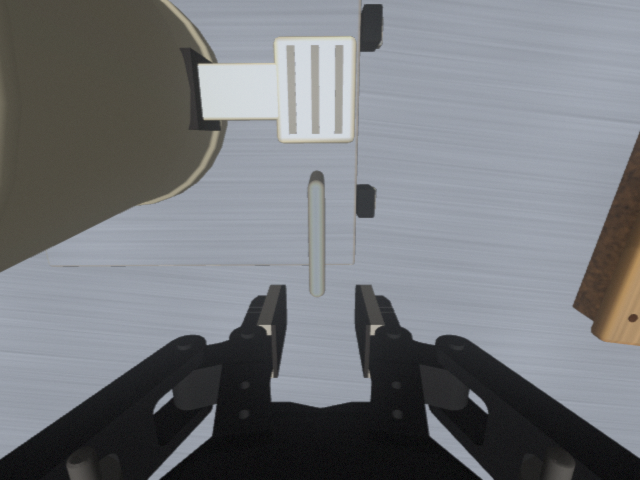

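The tray edge touches both stops at about (360,28) and (358,200). The pad is centred at about (315,90).

Run:
```python
from h import *
f=r.grab_frame("wrist");p=bp(f,(315,90),.096);print(p);delta([*p[:2],.12])
```

```text
[ 0.66242318 -0.06060872  0.096     ]
tcp [ 0.5614 -0.0738  0.1853] tool-shift mm [102.1  -2.5  64.9] xdir deg 5.99 ydir -84.01
```

Request:
send_rows(
  targets=[
    [[1, 20, 0, 0, 0], [1, 35, -1, 0, 0], [1, 35, -1, 10, 0], [1, 12, 0, 25, 0], [1, 0, 0, 20, 0], [1, 0, 0, 6, 0], [1, 0, 0, 0, 0]],
  ],
)

```text
clock: 8.1
eef_pos: [0.6621, -0.061, 0.1238]
tool_rot: [-0.001, 0.999, 0.052, -0.002]
wrist_force: [-0.1, 0.8, 0.4]
grip_width: -0.0002
gripper_force: 0.0
```

Run:
```python
from h import *
delta([.6624,-.0606,.095]);o=r.get_obs();print(o["wrist_force"],o["grip_width"])
```

```text
tcp [ 0.6621 -0.061   0.1238] tool-shift mm [ 0.5 -0.3 28.8] xdir deg 6.0 ydir -84.0
[-0.07798474  0.77239413  0.43985276] -0.00020213679711538995
```

Next I'll press gently, down to about z = 0.068 first.

Request:
send_rows(
  targets=[
    [[1, 0, 0, 12, 0], [1, 0, 0, 12, 0], [1, 0, 0, 5, 0], [1, 0, 0, 5, 0], [1, 0, 0, 5, 0], [1, 0, 0, 5, 0], [1, 0, 0, 5, 0], [1, 0, 0, 4, 0], [1, 0, 0, 0, 0], [1, 0, 0, 0, 0]],
  ],
)

```text
clock: 9.1
eef_pos: [0.6638, -0.0607, 0.0748]
tool_rot: [-0.001, 0.999, 0.053, 0.0]
wrist_force: [-4.1, 2.1, 7.6]
grip_width: -0.0002
gripper_force: 3.6
```

Run:
```python
from h import *
import cv2
o=r.get_obs();print(o["eef_pos"],o["wrist_force"])
f=r.grab_frame("scene");c=cv2.resize(f["frame"][60:320,220:480],(780,780))[:600];cv2.imwrite("pics/s4.png",c[...,::-1])
```

```text
[ 0.66376623 -0.06067463  0.07476524] [-4.06451295  2.07297945  7.61046598]
```

View pics/s4.png

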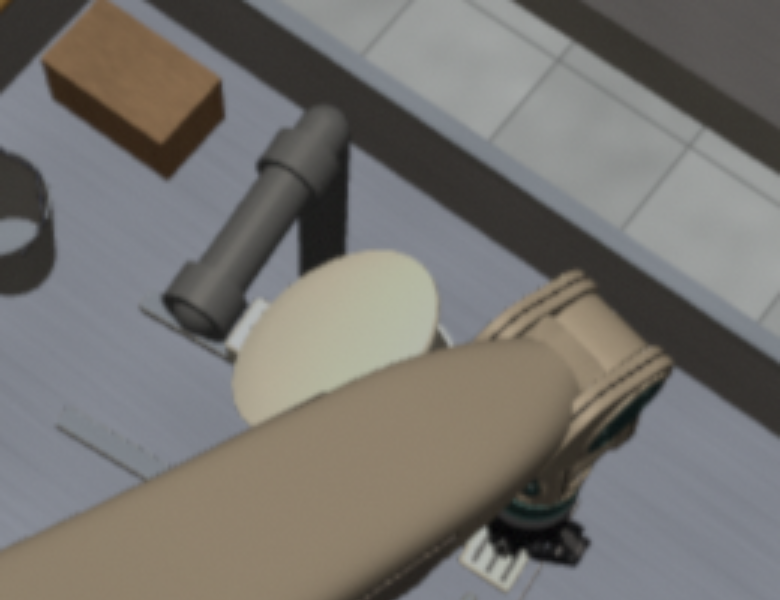

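The lid is partly open, at roughly 35 to 40°, and clear of both the pipe and the arm. I'll press further and then fit the lid angle.

Request:
send_rows(
  targets=[
    [[1, 0, 0, 4, 0], [1, 0, 0, 3, 0], [1, 0, 0, 2, 0], [1, 0, 0, 1, 0], [1, 0, 0, 0, 0], [1, 0, 0, 0, 0]],
  ],
)

```text
clock: 9.75
eef_pos: [0.6652, -0.0606, 0.0657]
tool_rot: [-0.001, 0.999, 0.053, 0.001]
wrist_force: [-3.0, 2.7, 9.2]
grip_width: 0.0003
gripper_force: 3.9
```

```bash
cat > lid.py <<'E'
from h import *
import cv2,sys
o=r.get_obs();z=o["eef_pos"][2];print(o["eef_pos"].round(4),o["wrist_force"].round(1))
for d in(.085,.09,.095,.1):
    t=np.linspace(0,.465,2000);print(d,"lid from z",np.degrees(3*np.interp(-(z-.09),-(.005/np.cos(t)-d*np.tan(t)),t)).round(1))
a=np.radians(96);ex=np.array([np.cos(a),np.sin(a),0]);ey=np.array([-ex[1],ex[0],0]);pad=np.array([.6624,-.0606,0])
def poly(f,th):
    s=np.linspace(0,2*np.pi,60);out=[]
    for h in(0,.016):
        u=-.088+.088*np.cos(s);X=.088+u*np.cos(th)+h*np.sin(th);Z=.242-u*np.sin(th)+h*np.cos(th)
        out+=[proj(f,pad+(.155+x)*ex+.088*np.sin(q)*ey+[0,0,zz]) for x,q,zz in zip(X,s,Z)]
    return cv2.convexHull(np.array(out).astype(np.float32)).astype(int)
for n in("scene","top"):
    f=r.grab_frame(n)
    D=[d for d in r.cut_out(f,"lid") if 500<d["pixels"].sum()<6000]
    if D:
        m=D[0]["pixels"];best=[]
        for g in range(30,82,2):
            k=np.zeros(m.shape,np.uint8);cv2.fillPoly(k,[poly(f,np.radians(g))],1);k=k>0
            best.append((round((k&m).sum()/(k|m).sum(),3),g,round((m&~k).sum()/m.sum(),3)))
        print(n,D[0]["p"],m.sum(),sorted(best)[::-1][:5])
    im=f["frame"][...,::-1].copy()
    if len(sys.argv)>2: cv2.polylines(im,[poly(f,np.radians(float(sys.argv[2])))],True,(0,0,255),1)
    if len(sys.argv)>1:
        c=im[60:320,220:480] if n=="scene" else im[120:320,200:420]
        globals()[n]=cv2.resize(c,(400,400))
if len(sys.argv)>1: cv2.imwrite(sys.argv[1],np.hstack([scene,top]))
E
python3 lid.py pics/l1.png 55
```

```text
[ 0.6652 -0.0606  0.0657] [-3.   2.7  9.2]
0.085 lid from z 57.6
0.09 lid from z 54.6
0.095 lid from z 51.9
0.1 lid from z 49.4
scene 0.64 2146 [(np.float64(0.837), 52, np.float64(0.0)), (np.float64(0.798), 54, np.float64(0.058)), (np.float64(0.794), 50, np.float64(0.0)), (np.float64(0.749), 48, np.float64(0.0)), (np.float64(0.713), 46, np.float64(0.0))]
top 0.94 2916 [(np.float64(0.835), 52, np.float64(0.0)), (np.float64(0.824), 54, np.float64(0.026)), (np.float64(0.804), 50, np.float64(0.0)), (np.float64(0.777), 48, np.float64(0.0)), (np.float64(0.767), 56, np.float64(0.085))]
```

View pics/l1.png

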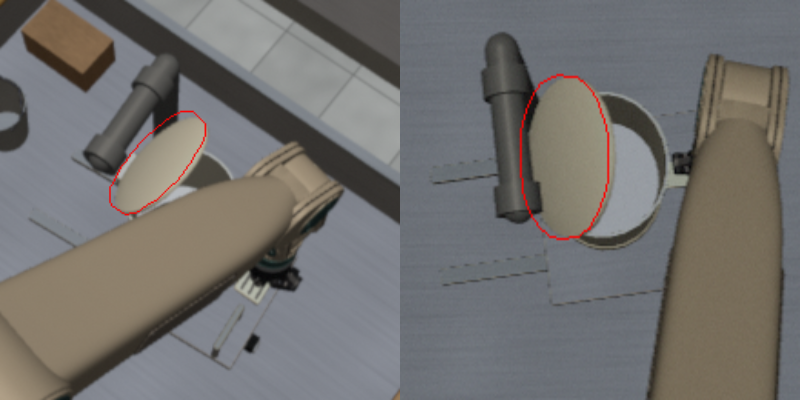

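The overlay, fitted at 55°, sits slightly past the lid. The fit and the geometry both give about 52°, so I need about 5 mm more.

Request:
send_rows(
  targets=[
    [[1, 0, 0, 3, 0], [1, 0, 0, 2, 0], [1, 0, 0, 0.5, 0], [1, 0, 0, 0, 0], [1, 0, 0, 0, 0], [1, 0, 0, 0, 0]],
  ],
)

```text
clock: 10.55
eef_pos: [0.6659, -0.0608, 0.0607]
tool_rot: [-0.0, 0.999, 0.053, 0.002]
wrist_force: [-1.1, 2.8, 8.6]
grip_width: 0.0003
gripper_force: 4.0
```

```bash
python3 lid.py pics/l2.png 60
```

```text
[ 0.6659 -0.0608  0.0607] [-1.1  2.8  8.6]
0.085 lid from z 66.7
0.09 lid from z 63.2
0.095 lid from z 60.1
0.1 lid from z 57.3
scene 0.84 1500 [(np.float64(0.779), 60, np.float64(0.0)), (np.float64(0.743), 62, np.float64(0.074)), (np.float64(0.72), 58, np.float64(0.001)), (np.float64(0.663), 56, np.float64(0.0)), (np.float64(0.627), 64, np.float64(0.206))]
```

View pics/l2.png

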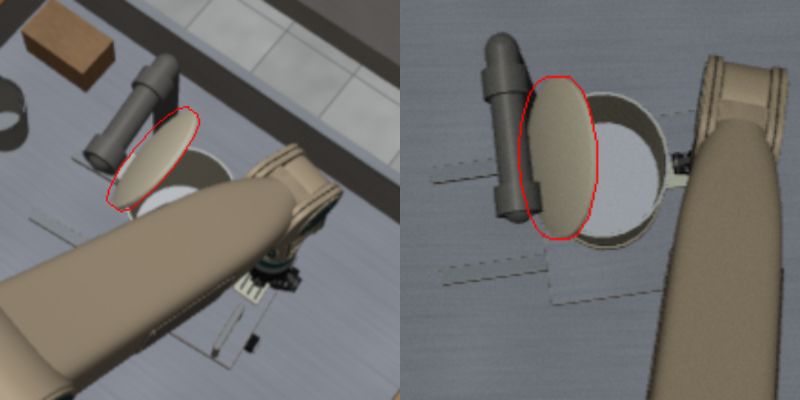

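The 60° overlay matches the lid in both views, and the lid is clear of the pipe. The tray is still at its stops and the pedal is being held steadily.

```bash
python3 -c "
from rig import r
print(r.job_done())"
```

```text
the job is handed in; nothing more can be done
None
```

The job is handed in: the carriage was pulled out to its end stops with the lid shut, and the fingers hold the pedal with the lid at about 60° and clear of the drain pipe; the arm's path kept clear of the brush, bottle, strainer and pail.

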